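# Turn the heat pump dial one click and apply

### The arm

A 7-joint arm with a two-finger parallel gripper is mounted at the origin on the work surface. World frame = base frame: x ahead of the robot, y to its left, z up, the work surface at z = 0. Lengths are in m, angles in rad, forces in N, time in s.
With the tool pointing down it reaches from about 0.425 to 0.875 m from the base axis. Payload 4.7 kg.
Tool frame: the origin (TCP) lies at the very end of the fingers, on their centre line; the grasp point (between the pads) lies 19 mm behind it; z points along the fingers, y is the line along which they close (so a half turn about z gives the same grasp; the last joint's range is limited). The gripper opens to 85 mm and grips with 20 to 120 N. Pads are 22 mm wide; open, the fingers measure 114 mm over their backs; the gripper's body (76 mm by 85 mm) begins 54 mm behind the grasp point. The pads swing forward as they close: fully open they stand 13 mm farther back than shut.
Start: joints at [-1.311, 0.321, -0.07, 1.45, 0.023, 1.371, -0.057], TCP at [0.158, 0.63, 0.231] pointing down, gripper open.
Joint ranges: [-2.86, 2.86], [-0.3, 2.09], [-1.38, 1.24], [0.06, 2.45], [-1.56, 4.7], [0.09, 2.05], [-2.69, 2.69]. Speed limits (rad/s): [2.57, 2.57, 3.14, 3.14, 3.14, 3.14, 3.14].

### API

Orientations are given as a rotation vector (axis times angle).
In Python, from plant import readout, optics, ticket gives the robot as it stands. The module is installed in compiled form; this text tells all that it offers.
- The arm moves only by the shell command python3 -m pendant 'ROWS' [OPENING] [FORCE]. ROWS is JSON, a list of rows, each an object of numbers: "tx", "ty", "tz": the shift along the tool's x, y, z in units of 40 mm (1.0 is 40 mm); "ax", "ay", "az": the turn, a rotation vector about the tool's x, y, z in units of 5 degrees (1.0 is 5 degrees). A call has 1 to 10 rows; each row is the pose to reach, as a shift and turn from the pose commanded when the call began, along the tool's axes at that moment; what a row does not reach only later rows make up. A row lasts 1/12 s, in which the tool goes at most 41.7 mm and 7.16 degrees, less where a joint would pass 70% of its speed; a pose out of reach is approached as far as the arm can. A call with a gripper value outside its range is refused whole. OPENING is the closure, from -1 (fully open) to 1 (shut), set as the call begins (- or left out, the last holds). The fingers move at their own pace and stop on an object; FORCE is the grip in N (left out, the last holds). Time passes only in rows, so rows that repeat a pose let the fingers close. It gives the time, the measured TCP pose, the force, the opening and the grip force at its end, in the units of the state.
- readout.observe(): the state, without advancing time (a new reading comes with each control period).
- optics.camera(name): name is "scene" or "top" or "wrist"; returns a dict with "image" (384x512x3 uint8, red, green, blue), "intrinsics" (3x3 intrinsics, pixels), "world_to_cam" (4x4, takes a point from world to camera coordinates); the wrist camera has in their place "T_tool_cam" (4x4, takes a point from camera to tool coordinates, whose origin is the TCP and whose axes are the flange's). Camera axes: x right, y up, looking along -z (the intrinsics and any distortion apply to the point x, -y, -z); pixel columns grow to the right and rows downward; lengths in m; the calibration is good to about 2 mm. A picture is of the moment at which its call begins: read the wrist's pose just before it. There is no depth.
- ticket.hand_in(): hands the job in; it is judged then, once.
The state is a dict: "clock": time; "joints": joint angles; "qd": joint speeds; "joint_efforts": joint torques, N m; "position": TCP position; "tcp_rot": TCP orientation; "wrist_force": force on the tool from outside, world axes, zero at the start; "wrist_torque": the same for the moment, N m; "grip_width": finger opening in m; "grasp_force": force on a finger pad.
Only numpy, scipy, OpenCV 4.12 (cv2) and the standard library are available. Lean on these libraries where they do the work, as an engineer would, in place of code of your own. Each camera call takes 0.05 s, during which the arm holds its last target. There are 200 camera calls.

### The job

On the heat pump's control box, turn the big knurled white dial clockwise by fingertip friction, one click only, so that its black pointer settles at the orange dot and goes no further; then press the round teal button fully down and let it come back up. Grip and lift nothing, and leave the toys standing around the box where they are.

Things in the scene. Friction and masses are not known exactly. Their poses are not given: they have to be found in the camera images.
- console: the heat pump's dark grey control box, fixed to the shelf top, 136 mm (its x) by 224 mm (its y) by 28 mm tall; origin at the centre of its underside on the shelf top, z up. The dial's axis stands at x 0, y -45 mm of this frame, the button's at x 0, y +70 mm. The three dots of the stops lie on its top 57.5 mm from the dial's axis, to the +x side: white at +30 degrees from its x axis (seen from above, anticlockwise positive), orange at 0, white at -30 degrees.
- dial_top (a point): centre of the dial's flat top, 57 mm above the shelf top. The dial is a white knurled disc of 100 mm diameter on a vertical axis; its rim runs from 31 to 57 mm above the shelf top (3 to 29 mm above the box). It is too wide to grip. Rim and top are smooth to the touch of a gripper (the fine knurl does not interlock), so it turns by friction alone: a fingertip pressed 6 to 10 N radially against the rim and carried along it takes the dial with it without slipping.
- dial_pointer (a point): outer end of the black pointer line on the dial's top, 48 mm from its axis; it turns with the dial
- orange_dot (a point): centre of the orange dot, 12 mm across, on the box's top just off the dial's rim, at the wanted click stop
- dial (a joint): angle of the dial in rad, growing clockwise seen from above. Sprung click stops at 0 (start, pointer at the first white dot), 0.524 (orange dot) and 1.047 (second white dot); end stops 0.1 beyond the outer ones. It takes about 0.11 to 0.13 N m (2.5 N along the rim) to leave a stop; half way between two stops (0.26) it snaps on into the next one, and left alone it always settles in a stop.
- apply_top (a point): centre of the top of the teal button, 30 mm across, in a black collar 46 mm across and 12 mm high on the box; the button's top is 50 mm above the shelf top when up. It is pressed straight down.
- apply (a joint): how far the button is pressed, m: 0 up, 0.006 fully down; springs back. Starts to move at about 1.5 N and is fully down at 5 N.
- jar: bystander, loose: empty clear plastic jar with a white twist cap, 70 mm across, 84 mm tall; origin at the centre of its underside
- roller: bystander, loose: teal silicone spiky roller standing on end, 45 mm across, 70 mm tall; origin at the centre of its underside
- drum: bystander, loose: oak drum block, 76 mm across, 56 mm tall; origin at the centre of its underside
- prism: bystander, loose: small clear glass triangular prism standing on end, 40 mm sides, 45 mm tall; origin at the centre of its underside
- infinity_cube: bystander, loose: yellow plastic infinity cube, 44 mm; origin at the centre of its underside
- bowl: bystander, loose: small round wooden toy bowl, 72 mm across, 30 mm tall; origin at the centre of its underside

How it is judged:
By the outcome, as a careful person would: the job done as asked, in the order asked, and still so for the second after the job is handed in, with the robot touching nothing.
It also fails if it takes over 48 s, if anything falls off the work surface, if the arm or the gripper's body presses on something with over 40 N, if the wrist force passes 120 N, or if a joint passes its speed limit or range.

## Working session

There is one attempt and no reset: what is moved stays moved. The work goes in short steps, Python scripts to look and compute and a shell command to move; the robot and the scene stay as the last step left them, time stands still between calls to the robot, and variables do not carry over. Pictures are saved under pics/ and viewed, at most 10 in all, crops included, and the job is handed in when it is done.

```bash
mkdir -p pics
python3 - <<'E'
from plant import readout, optics
import cv2, numpy as np
s=readout.observe(); print({k:np.round(v,3).tolist() for k,v in s.items()})
ims=[]
for n in("scene","top"):
    c=optics.camera(n); np.savez(n,**c); ims.append(c["image"]); print(n,np.round(c["intrinsics"],1).tolist(),np.round(c["world_to_cam"],3).tolist(),[k for k in c])
for n,i in zip(("scene","top"),ims): cv2.imwrite(f"pics/{n}.png",cv2.resize(i[:,:,::-1],(800,600)))
E
```

```text
{'clock': 0.0, 'joints': [-1.311, 0.322, -0.07, 1.452, 0.023, 1.371, -0.057], 'qd': [0.0, -0.002, 0.0, 0.0, 0.0, 0.001, -0.0], 'joint_efforts': [0.0, -49.36, -0.382, -31.432, 0.013, 0.012, 0.0], 'position': [0.158, 0.63, 0.23], 'tcp_rot': [-0.385, -3.118, 0.003], 'wrist_force': [-0.831, -0.133, 0.089], 'wrist_torque': [0.016, -0.027, -0.034], 'grasp_force': 0.0, 'grip_width': 0.085}
scene [[473.6, 0.0, 256.1], [0.0, 473.6, 189.7], [0.0, 0.0, 1.0]] [[-0.251, 0.968, 0.007, 0.117], [-0.778, -0.206, 0.593, 0.445], [0.576, 0.143, 0.805, -1.607], [0.0, 0.0, 0.0, 1.0]] ['image', 'intrinsics', 'world_to_cam']
top [[359.7, 0.0, 257.3], [0.0, 359.7, 191.3], [0.0, 0.0, 1.0]] [[-0.002, -1.0, -0.009, 0.066], [0.997, -0.002, 0.08, -0.638], [-0.08, -0.008, 0.997, -1.026], [0.0, 0.0, 0.0, 1.0]] ['image', 'intrinsics', 'world_to_cam']
```

View pics/top.png

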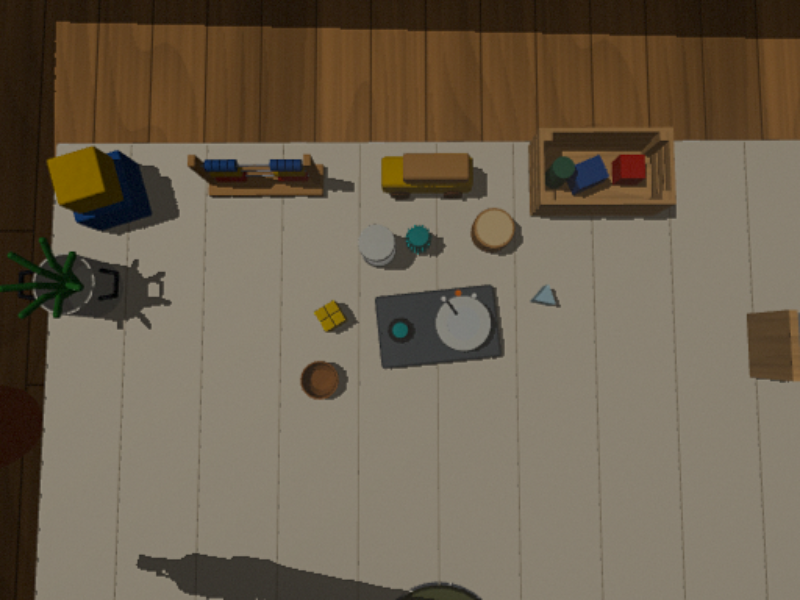

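View pics/scene.png

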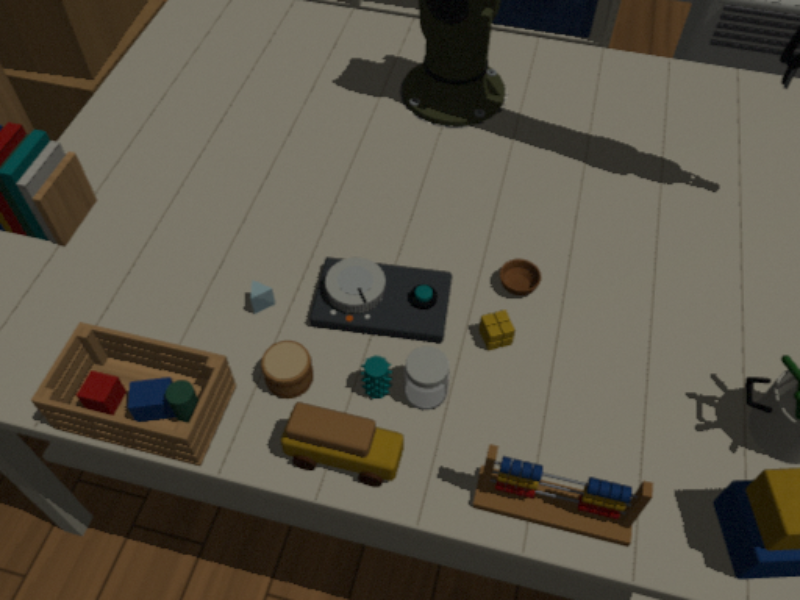

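Top view (800x600 px): dial centre about (463,324), pointer toward the upper-left white dot (444,299), orange dot (458,293), teal button (400,330), box corners (376,297) to (500,355). Roller, drum and prism stand clear on the far and right sides; the robot side (lower) is free. The scene view agrees.

```bash
cat > h.py <<'E'
import cv2, numpy as np
def ray(c,uv,z):
    K=c["intrinsics"];M=np.array(c["world_to_cam"]);R,t=M[:3,:3],M[:3,3]
    d=np.linalg.inv(K)@[uv[0],uv[1],1]; d=R.T@(d*[1,-1,-1]); o=-R.T@t
    return o+d*(z-o[2])/d[2]
def blob(im,lo,hi,box):
    h=cv2.cvtColor(im,cv2.COLOR_RGB2HSV); m=cv2.inRange(h,lo,hi)
    w=np.zeros_like(m); w[box[1]:box[3],box[0]:box[2]]=1; m*=w
    k=max(cv2.findContours(m,cv2.RETR_EXTERNAL,cv2.CHAIN_APPROX_NONE)[0],key=cv2.contourArea)
    return cv2.convexHull(k)
E
python3 - <<'E'
from h import *
bx={"top":dict(b=(248,203,264,220),o=(286,183,300,192),d=(276,186,318,228),c=(236,180,324,240)),
"scene":dict(b=(260,178,284,200),o=(216,198,232,208),d=(200,162,252,204),c=(190,160,295,222))}
hs=dict(b=((80,90,60),(100,255,255)),o=((5,130,100),(20,255,255)),d=((0,0,115),(180,60,255)),c=((95,20,20),(130,120,90)))
zz=dict(b=.05,o=.028,d=.057,c=.028)
for n in bx:
    c=dict(np.load(n+".npz")); im=c["image"]
    for k in bx[n]:
        try: h=blob(im,*hs[k],bx[n][k])
        except ValueError: print(n,k,"none");continue
        P=np.array([ray(c,p[0],zz[k])[:2] for p in h],np.float32)
        (ctr,wh,a)=cv2.minAreaRect(P); e,r=cv2.minEnclosingCircle(P)
        print(n,k,np.round(ctr,4),np.round(wh,4),round(a,1),"circ",np.round(e,4),round(r,4))
E
```

```text
top b [0.5812 0.0702] [0.0256 0.0256] 89.9 circ [0.58   0.0701] 0.0141
top o [ 0.6487 -0.0375] [0.0087 0.0088] 89.4 circ [ 0.6501 -0.0375] 0.0054
top d [ 0.5925 -0.0448] [0.0957 0.0963] 26.3 circ [ 0.5968 -0.0452] 0.0528
top c [0.5572 0.1068] [0. 0.] 0.0 circ [0.5572 0.1068] 0.0001
scene b [0.5809 0.0695] [0.0226 0.0259] 14.8 circ [0.5804 0.0694] 0.0133
scene o [ 0.6476 -0.0394] [0.0063 0.0078] 14.8 circ [ 0.6479 -0.0406] 0.0042
scene d [ 0.5701 -0.0566] [0.0669 0.135 ] 14.9 circ [ 0.5684 -0.0561] 0.0738
scene c [0.5477 0.0254] [0.0507 0.0566] 14.9 circ [0.551  0.0264] 0.0358
```

```bash
cat > to.py <<'E'
import sys, numpy as np
from scipy.spatial.transform import Rotation as R
from plant import readout
def to(x,y,z,phi):
    s=readout.observe(); T=R.from_rotvec(s["tcp_rot"]); p=np.array(s["position"])
    f=np.radians(phi); X=np.array([np.cos(f),np.sin(f),0]); Z=np.array([0,0,-1.])
    G=R.from_matrix(np.c_[X,np.cross(Z,X),Z])
    print((x,y,z,phi),"t",np.round(T.inv().apply(np.array([x,y,z])-p)/.04,2),"a",np.round(np.degrees((T.inv()*G).as_rotvec())/5,2))
if __name__=="__main__":
    s=readout.observe(); print(s["clock"],"pos",np.round(s["position"],4),"F",np.round(s["wrist_force"],2))
    for a in sys.argv[1:]: to(*map(float,a.split(",")))
E
python3 to.py .47,.34,.23,180 .5115,-.0445,.15,180
```

```text
0.1 pos [0.1581 0.63   0.2303] F [0.06 0.03 0.37]
(0.47, 0.34, 0.23, 180.0) t [-9.33 -5.13  0.02] a [-0.02 -0.   -2.82]
(0.5115, -0.0445, 0.15, 180.0) t [-12.67 -14.2    2.03] a [-0.02 -0.   -2.82]
```

```bash
python3 -m pendant '[{"tx":-9.3,"ty":-5.1,"az":-2.8},{"tx":-9.3,"ty":-5.1,"az":-2.8},{"tx":-9.3,"ty":-5.1,"az":-2.8},{"tx":-9.3,"ty":-5.1,"az":-2.8},{"tx":-9.3,"ty":-5.1,"az":-2.8},{"tx":-9.3,"ty":-5.1,"az":-2.8},{"tx":-9.3,"ty":-5.1,"az":-2.8},{"tx":-9.3,"ty":-5.1,"az":-2.8},{"tx":-9.3,"ty":-5.1,"az":-2.8},{"tx":-9.3,"ty":-5.1,"az":-2.8}]' 1 30; python3 to.py .5115,-.0445,.15,180
```

```text
0.1 pos [0.1581 0.63   0.2303] F [0.06 0.03 0.37]
(0.5115, -0.0445, 0.15, 180.0) t [-12.67 -14.2    2.03] a [-0.02 -0.   -2.82]invalid input at $[0]: expected keys tx, ty, tz, ax, ay, az
```

```bash
python3 -m pendant '[{"tx":-9.3,"ty":-5.1,"tz":0,"ax":0,"ay":0,"az":-2.8},{"tx":-9.3,"ty":-5.1,"tz":0,"ax":0,"ay":0,"az":-2.8},{"tx":-9.3,"ty":-5.1,"tz":0,"ax":0,"ay":0,"az":-2.8},{"tx":-9.3,"ty":-5.1,"tz":0,"ax":0,"ay":0,"az":-2.8},{"tx":-9.3,"ty":-5.1,"tz":0,"ax":0,"ay":0,"az":-2.8},{"tx":-9.3,"ty":-5.1,"tz":0,"ax":0,"ay":0,"az":-2.8},{"tx":-9.3,"ty":-5.1,"tz":0,"ax":0,"ay":0,"az":-2.8},{"tx":-9.3,"ty":-5.1,"tz":0,"ax":0,"ay":0,"az":-2.8},{"tx":-9.3,"ty":-5.1,"tz":0,"ax":0,"ay":0,"az":-2.8},{"tx":-9.3,"ty":-5.1,"tz":0,"ax":0,"ay":0,"az":-2.8}]' 1 30; python3 to.py .5115,-.0445,.15,180
```

```text
clock: 0.93
position: [0.4648, 0.3454, 0.2311]
tcp_rot: [-0.002, -3.141, 0.0]
wrist_force: [1.0, 1.0, -0.6]
grip_width: 0.0002
grasp_force: 0.0
0.9333 pos [0.4648 0.3454 0.2311] F [ 0.96  1.   -0.61]
(0.5115, -0.0445, 0.15, 180.0) t [-1.18 -9.75  2.03] a [-0.   -0.   -0.02]
```

```bash
python3 -m pendant '[{"tx":-1.1,"ty":-9.6,"tz":2,"ax":0,"ay":0,"az":0},{"tx":-1.1,"ty":-9.6,"tz":2,"ax":0,"ay":0,"az":0},{"tx":-1.1,"ty":-9.6,"tz":2,"ax":0,"ay":0,"az":0},{"tx":-1.1,"ty":-9.6,"tz":2,"ax":0,"ay":0,"az":0},{"tx":-1.1,"ty":-9.6,"tz":2,"ax":0,"ay":0,"az":0},{"tx":-1.1,"ty":-9.6,"tz":2,"ax":0,"ay":0,"az":0},{"tx":-1.1,"ty":-9.6,"tz":2,"ax":0,"ay":0,"az":0},{"tx":-1.1,"ty":-9.6,"tz":2,"ax":0,"ay":0,"az":0},{"tx":-1.1,"ty":-9.6,"tz":2,"ax":0,"ay":0,"az":0},{"tx":-1.1,"ty":-9.6,"tz":2,"ax":0,"ay":0,"az":0}]'
python3 -m pendant '[{"tx":0,"ty":0,"tz":0,"ax":0,"ay":0,"az":0},{"tx":0,"ty":0,"tz":0,"ax":0,"ay":0,"az":0},{"tx":0,"ty":0,"tz":0,"ax":0,"ay":0,"az":0}]'
python3 to.py .5115,-.0445,.04,180
python3 - <<'E'
from h import *
from plant import readout,optics
from scipy.spatial.transform import Rotation as R
s=readout.observe(); c=optics.camera("wrist"); im=c["image"]
T=np.eye(4);T[:3,:3]=R.from_rotvec(s["tcp_rot"]).as_matrix();T[:3,3]=s["position"]
c["world_to_cam"]=np.linalg.inv(T@c["T_tool_cam"]); np.savez("w1",**c)
cv2.imwrite("pics/w1.png",im[:,:,::-1])
E
```

```text
clock: 1.77
position: [0.5062, -0.0431, 0.1503]
tcp_rot: [-0.012, -3.14, 0.004]
wrist_force: [0.8, -0.5, 0.5]
grip_width: 0.0002
grasp_force: 0.0
clock: 2.02
position: [0.5072, -0.0355, 0.1512]
tcp_rot: [-0.0, -3.141, -0.001]
wrist_force: [0.5, 0.5, -0.6]
grip_width: 0.0001
grasp_force: 0.0
2.0167 pos [ 0.5072 -0.0355  0.1512] F [ 0.46  0.48 -0.63]
(0.5115, -0.0445, 0.04, 180.0) t [-0.11 -0.23  2.78] a [ 0.01 -0.   -0.  ]
```

View pics/w1.png

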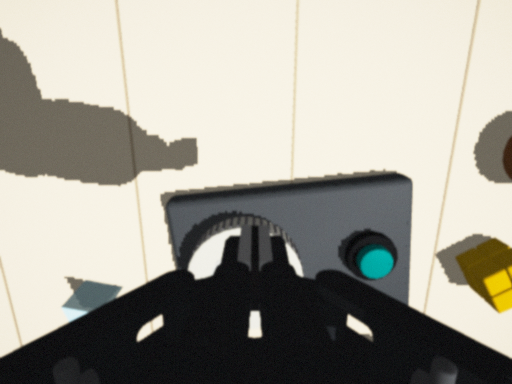

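The wrist view shows the shut fingertips (255,235) at the robot side of the dial, the button at (377,262), and nothing else near. Going down beside the rim.

```bash
python3 -m pendant '[{"tx":0.1,"ty":-0.2,"tz":0.9,"ax":0,"ay":0,"az":0},{"tx":0.1,"ty":-0.2,"tz":1.8,"ax":0,"ay":0,"az":0},{"tx":0.1,"ty":-0.2,"tz":2.4,"ax":0,"ay":0,"az":0},{"tx":0.1,"ty":-0.2,"tz":2.8,"ax":0,"ay":0,"az":0},{"tx":0.1,"ty":-0.2,"tz":2.8,"ax":0,"ay":0,"az":0},{"tx":0.1,"ty":-0.2,"tz":2.8,"ax":0,"ay":0,"az":0}]'
python3 -m pendant '[{"tx":-0.2,"ty":0,"tz":0,"ax":0,"ay":0,"az":0},{"tx":-0.3,"ty":0,"tz":0,"ax":0,"ay":0,"az":0},{"tx":-0.4,"ty":0,"tz":0,"ax":0,"ay":0,"az":0},{"tx":-0.4,"ty":0,"tz":0,"ax":0,"ay":0,"az":0}]'
```

```text
clock: 2.57
position: [0.5029, -0.0433, 0.039]
tcp_rot: [0.002, -3.14, -0.0]
wrist_force: [0.2, 0.6, -0.2]
grip_width: 0.0001
grasp_force: 0.0
clock: 2.9
position: [0.5214, -0.0446, 0.0406]
tcp_rot: [0.001, 3.138, 0.0]
wrist_force: [0.0, 0.1, 0.6]
grip_width: -0.0004
grasp_force: 0.0
```

```bash
python3 -m pendant '[{"tx":-0.1,"ty":0,"tz":0,"ax":0,"ay":0,"az":0},{"tx":-0.15,"ty":0,"tz":0,"ax":0,"ay":0,"az":0},{"tx":-0.15,"ty":0,"tz":0,"ax":0,"ay":0,"az":0}]'
python3 -m pendant '[{"tx":-0.05,"ty":0,"tz":0,"ax":0,"ay":0,"az":0},{"tx":-0.05,"ty":0,"tz":0,"ax":0,"ay":0,"az":0}]'
```

```text
clock: 3.15
position: [0.5258, -0.0449, 0.0395]
tcp_rot: [0.002, 3.141, -0.0]
wrist_force: [0.6, 1.1, -0.2]
grip_width: -0.0003
grasp_force: 0.0
clock: 3.32
position: [0.5275, -0.0448, 0.0393]
tcp_rot: [0.002, 3.141, 0.0]
wrist_force: [-0.1, -0.8, 0.5]
grip_width: 0.0003
grasp_force: 0.0
```

```bash
for i in 1; do python3 -m pendant '[{"tx":-0.05,"ty":0,"tz":0,"ax":0,"ay":0,"az":0},{"tx":-0.05,"ty":0,"tz":0,"ax":0,"ay":0,"az":0}]'; done
python3 -m pendant '[{"tx":-0.04,"ty":0,"tz":0,"ax":0,"ay":0,"az":0},{"tx":-0.04,"ty":0,"tz":0,"ax":0,"ay":0,"az":0}]'
```

```text
clock: 3.48
position: [0.5295, -0.0448, 0.0393]
tcp_rot: [0.002, 3.141, 0.0]
wrist_force: [0.5, 0.2, -0.3]
grip_width: 0.0001
grasp_force: 0.0
clock: 3.65
position: [0.5298, -0.0448, 0.0391]
tcp_rot: [-0.002, -3.139, -0.0]
wrist_force: [-4.1, -0.3, 2.6]
grip_width: 0.0002
grasp_force: 1.7
```

```bash
python3 -m pendant '[{"tx":-0.03,"ty":0,"tz":0,"ax":0,"ay":0,"az":0},{"tx":-0.03,"ty":0,"tz":0,"ax":0,"ay":0,"az":0},{"tx":-0.03,"ty":0,"tz":0,"ax":0,"ay":0,"az":0}]'
```

```text
clock: 3.9
position: [0.5298, -0.0449, 0.0389]
tcp_rot: [-0.003, -3.137, -0.001]
wrist_force: [-6.4, -0.1, 4.7]
grip_width: -0.0001
grasp_force: 3.3
```

```bash
python3 -m pendant '[{"tx":-0.01,"ty":0,"tz":-0.03,"ax":0,"ay":0,"az":0},{"tx":-0.01,"ty":0,"tz":-0.03,"ax":0,"ay":0,"az":0},{"tx":-0.01,"ty":0,"tz":-0.03,"ax":0,"ay":0,"az":0}]'
```

```text
clock: 4.15
position: [0.5298, -0.0449, 0.0394]
tcp_rot: [-0.003, -3.136, -0.0]
wrist_force: [-5.1, 0.6, 0.1]
grip_width: 0.0001
grasp_force: 2.9
```

```bash
python3 -m pendant '[{"tx":-0.05,"ty":0,"tz":-0.02,"ax":0,"ay":0,"az":0},{"tx":-0.05,"ty":0,"tz":-0.02,"ax":0,"ay":0,"az":0},{"tx":-0.05,"ty":0,"tz":-0.02,"ax":0,"ay":0,"az":0}]'
```

```text
clock: 4.4
position: [0.5299, -0.0449, 0.0394]
tcp_rot: [-0.003, -3.132, -0.001]
wrist_force: [-8.6, 0.2, 0.5]
grip_width: -0.0001
grasp_force: 4.7
```

```bash
python3 -m pendant '[{"tx":0,"ty":0.038,"tz":0,"ax":0,"ay":0,"az":0.3},{"tx":-0.002,"ty":0.077,"tz":0,"ax":0,"ay":0,"az":0.6},{"tx":-0.005,"ty":0.115,"tz":0,"ax":0,"ay":0,"az":0.9},{"tx":-0.008,"ty":0.153,"tz":0,"ax":0,"ay":0,"az":1.2},{"tx":-0.012,"ty":0.191,"tz":0,"ax":0,"ay":0,"az":1.5},{"tx":-0.012,"ty":0.191,"tz":0,"ax":0,"ay":0,"az":1.5}]'
python3 - <<'E'
from plant import optics
import cv2
from h import *
c=optics.camera("top");cv2.imwrite("pics/t2.png",cv2.resize(c["image"][170:250,225:335,::-1],None,fx=6,fy=6))
E
```

```text
clock: 4.9
position: [0.5302, -0.0375, 0.0394]
tcp_rot: [-0.209, -3.125, 0.001]
wrist_force: [-9.6, -0.3, 0.7]
grip_width: -0.0001
grasp_force: 4.8
```

View pics/t2.png

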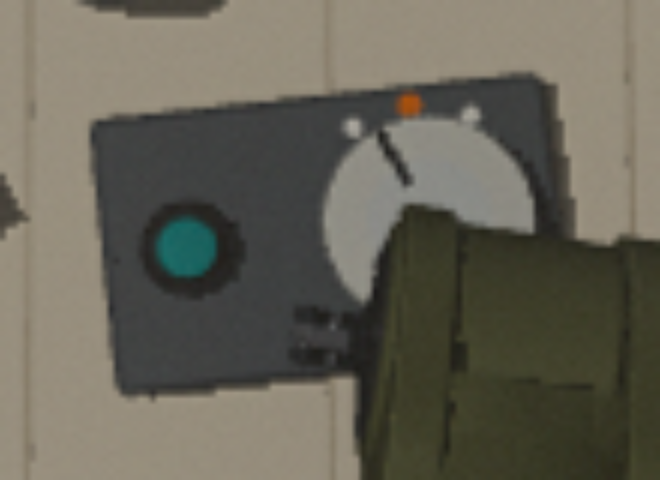

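The pointer tip at (382,133) has left the white dot (352,127) towards the orange one (409,104), so the dial follows the finger by roughly 8 degrees. Continuing the arc to about 23 degrees.

```bash
python3 -m pendant '[{"tx":0.01,"ty":0.038,"tz":0,"ax":0,"ay":0,"az":0.3},{"tx":0.008,"ty":0.077,"tz":0,"ax":0,"ay":0,"az":0.6},{"tx":0.005,"ty":0.115,"tz":0,"ax":0,"ay":0,"az":0.9},{"tx":0.002,"ty":0.153,"tz":0,"ax":0,"ay":0,"az":1.2},{"tx":-0.004,"ty":0.191,"tz":0,"ax":0,"ay":0,"az":1.5},{"tx":-0.004,"ty":0.191,"tz":0,"ax":0,"ay":0,"az":1.5}]'
python3 - <<'E'
from h import *
from plant import optics
c=optics.camera("top"); np.savez("t3",**c); cv2.imwrite("pics/t3.png",cv2.resize(c["image"][170:250,225:335,::-1],None,fx=6,fy=6))
E
```

```text
clock: 5.45
position: [0.5319, -0.0284, 0.0394]
tcp_rot: [-0.412, -3.105, -0.0]
wrist_force: [-7.5, 3.3, -1.2]
grip_width: 0.0002
grasp_force: 4.3
```

View pics/t3.png

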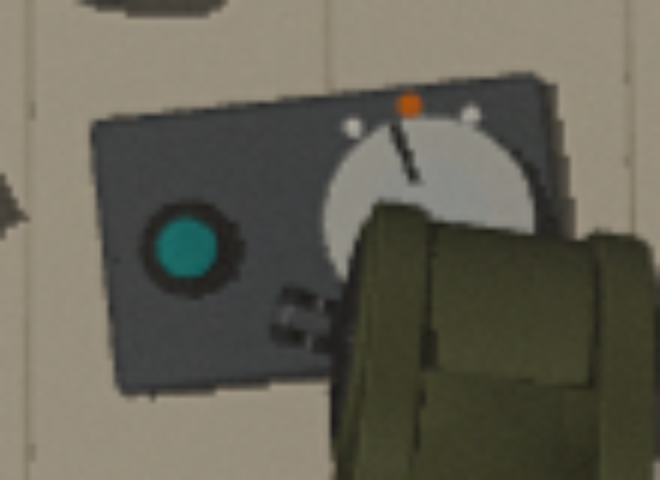

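The pointer runs (415,182)-(395,125), about 19 degrees left of image-up, from 35 at the start with 5 wanted: about 16 degrees turned. Seven to eight more, then release radially.

```bash
python3 -m pendant '[{"tx":0,"ty":0.038,"tz":0,"ax":0,"ay":0,"az":0.3},{"tx":-0.002,"ty":0.077,"tz":0,"ax":0,"ay":0,"az":0.6},{"tx":-0.005,"ty":0.115,"tz":0,"ax":0,"ay":0,"az":0.9},{"tx":-0.008,"ty":0.153,"tz":0,"ax":0,"ay":0,"az":1.2},{"tx":-0.014,"ty":0.191,"tz":0,"ax":0,"ay":0,"az":1.5},{"tx":-0.014,"ty":0.191,"tz":0,"ax":0,"ay":0,"az":1.5},{"tx":-0.014,"ty":0.191,"tz":0,"ax":0,"ay":0,"az":1.5}]'
python3 -m pendant '[{"tx":0.1,"ty":0,"tz":0,"ax":0,"ay":0,"az":0},{"tx":0.3,"ty":0,"tz":0,"ax":0,"ay":0,"az":0},{"tx":0.5,"ty":0,"tz":0,"ax":0,"ay":0,"az":0},{"tx":0.5,"ty":0,"tz":-0.8,"ax":0,"ay":0,"az":0},{"tx":0.5,"ty":0,"tz":-1.6,"ax":0,"ay":0,"az":0},{"tx":0.5,"ty":0,"tz":-1.6,"ax":0,"ay":0,"az":0},{"tx":0.5,"ty":0,"tz":-1.6,"ax":0,"ay":0,"az":0}]'
python3 - <<'E'
from h import *
from plant import optics
c=optics.camera("top"); np.savez("t4",**c); cv2.imwrite("pics/t4.png",cv2.resize(c["image"][170:250,225:335,::-1],None,fx=6,fy=6))
b=blob(c["image"],(80,90,60),(100,255,255),(248,203,264,220))
print(ray(c,cv2.minEnclosingCircle(b)[0],.05))
E
python3 to.py .581,.070,.09,150
```

```text
clock: 6.08
position: [0.5351, -0.0195, 0.0395]
tcp_rot: [-0.611, -3.073, -0.003]
wrist_force: [-6.7, 6.5, -2.5]
grip_width: 0.0001
grasp_force: 4.1
clock: 6.67
position: [0.522, -0.0146, 0.1078]
tcp_rot: [0.614, 3.075, 0.004]
wrist_force: [0.4, 0.1, -0.6]
grip_width: 0.0003
grasp_force: 0.0
[0.58037868 0.07023916 0.05      ]
6.7167 pos [ 0.5207 -0.0146  0.1063] F [-0.57 -0.43 -0.33]
(0.581, 0.07, 0.09, 150.0) t [-0.58  2.53  0.41] a [0.02 0.02 1.48]
```

View pics/t4.png

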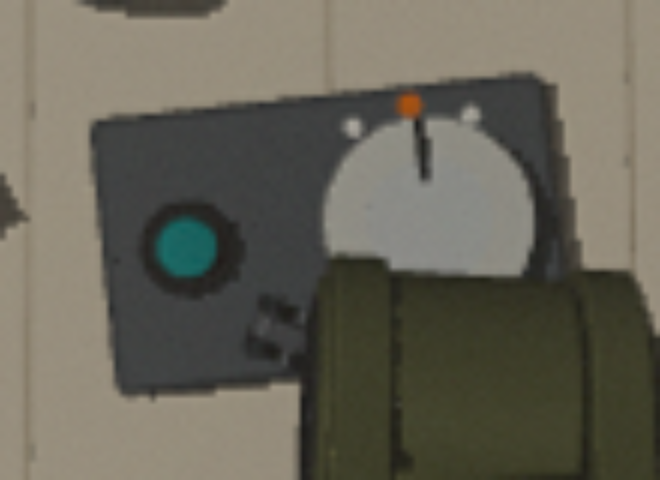

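The pointer, (426,180)-(415,118), is in line with the orange dot (409,104): settled, finger clear. Now the button.

```bash
python3 -m pendant '[{"tx":-0.3,"ty":1.2,"tz":0,"ax":0,"ay":0,"az":0},{"tx":-0.58,"ty":2.53,"tz":0,"ax":0,"ay":0,"az":0},{"tx":-0.58,"ty":2.53,"tz":0.4,"ax":0,"ay":0,"az":0},{"tx":-0.58,"ty":2.53,"tz":0.9,"ax":0,"ay":0,"az":0},{"tx":-0.58,"ty":2.53,"tz":1.2,"ax":0,"ay":0,"az":0},{"tx":-0.58,"ty":2.53,"tz":1.2,"ax":0,"ay":0,"az":0},{"tx":-0.58,"ty":2.53,"tz":1.2,"ax":0,"ay":0,"az":0},{"tx":-0.58,"ty":2.53,"tz":1.2,"ax":0,"ay":0,"az":0}]'
```

```text
clock: 7.38
position: [0.5804, 0.0685, 0.0578]
tcp_rot: [0.618, 3.08, -0.0]
wrist_force: [-0.6, 0.3, 0.5]
grip_width: 0.0001
grasp_force: 0.0
```

```bash
python3 -m pendant '[{"tx":0,"ty":0,"tz":0.1,"ax":0,"ay":0,"az":0},{"tx":0,"ty":0,"tz":0.2,"ax":0,"ay":0,"az":0},{"tx":0,"ty":0,"tz":0.25,"ax":0,"ay":0,"az":0},{"tx":0,"ty":0,"tz":0.3,"ax":0,"ay":0,"az":0},{"tx":0,"ty":0,"tz":0.3,"ax":0,"ay":0,"az":0}]'
python3 -m pendant '[{"tx":0,"ty":0,"tz":0.03,"ax":0,"ay":0,"az":0},{"tx":0,"ty":0,"tz":0.06,"ax":0,"ay":0,"az":0},{"tx":0,"ty":0,"tz":0.06,"ax":0,"ay":0,"az":0}]'
```

```text
clock: 7.8
position: [0.5811, 0.0695, 0.0458]
tcp_rot: [0.615, 3.079, 0.0]
wrist_force: [0.0, -0.3, 3.3]
grip_width: 0.0001
grasp_force: 1.9
clock: 8.05
position: [0.5811, 0.0695, 0.0441]
tcp_rot: [0.615, 3.08, 0.001]
wrist_force: [-1.6, -2.1, 8.8]
grip_width: 0.0001
grasp_force: 4.3
```

```bash
python3 -m pendant '[{"tx":0,"ty":0,"tz":0.04,"ax":0,"ay":0,"az":0},{"tx":0,"ty":0,"tz":0.04,"ax":0,"ay":0,"az":0},{"tx":0,"ty":0,"tz":0.04,"ax":0,"ay":0,"az":0}]'
python3 -m pendant '[{"tx":0,"ty":0,"tz":-0.3,"ax":0,"ay":0,"az":0},{"tx":0,"ty":0,"tz":-0.8,"ax":0,"ay":0,"az":0},{"tx":0,"ty":0,"tz":-1.6,"ax":0,"ay":0,"az":0},{"tx":0,"ty":0,"tz":-2.5,"ax":0,"ay":0,"az":0},{"tx":1,"ty":0,"tz":-3.2,"ax":0,"ay":0,"az":0},{"tx":1.8,"ty":0,"tz":-3.2,"ax":0,"ay":0,"az":0},{"tx":1.8,"ty":0,"tz":-3.2,"ax":0,"ay":0,"az":0},{"tx":1.8,"ty":0,"tz":-3.2,"ax":0,"ay":0,"az":0},{"tx":1.8,"ty":0,"tz":-3.2,"ax":0,"ay":0,"az":0}]'
python3 - <<'E'
from h import *
from plant import optics
a=[]
for n in("top","scene"):
    c=optics.camera(n)["image"]; a.append(c[110:290,160:400] if n=="top" else c[140:300,130:370])
cv2.imwrite("pics/end.png",cv2.resize(np.vstack(a)[:,:,::-1],None,fx=1.75,fy=1.75,interpolation=2))
E
```

```text
clock: 8.3
position: [0.5812, 0.0695, 0.0439]
tcp_rot: [0.615, 3.08, 0.002]
wrist_force: [-6.1, -2.5, 17.3]
grip_width: -0.0
grasp_force: 8.9
clock: 9.05
position: [0.5138, 0.0976, 0.1691]
tcp_rot: [-0.614, -3.081, -0.0]
wrist_force: [0.4, -0.2, 0.0]
grip_width: -0.0001
grasp_force: 0.0
```

View pics/end.png

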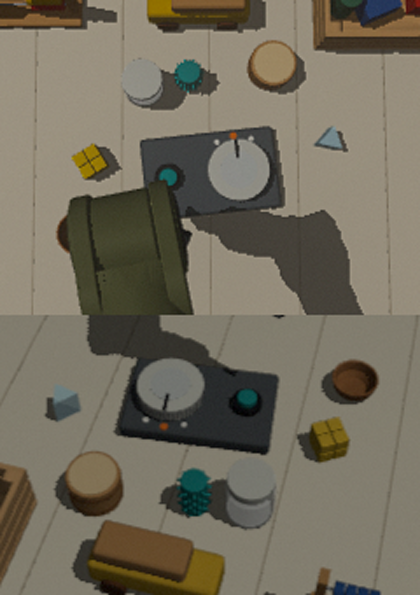

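The pointer (237,155) is at the orange dot (234,136), the button is up again, all six toys stand where they were, and the arm touches nothing.

```bash
python3 -c "
from plant import ticket; print(ticket.hand_in())"
```

```text
the job is handed in; nothing more can be done
None
```

I turned the dial one click clockwise to the orange dot, then pressed the button fully down (17 N) and let it come back up; the toys were left where they stood, and I handed the job in at about 9 s.

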